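# Lay out the glass on a candle wreath

## Task

Decorate the wreath on the craft table: drop the green glass ring flat to the bottom of the brass cup in its middle and the white ring flat on top of it. Looking from above with the red beads as the top of the wreath, set the white gem centred on the pad left of the cup, the green gem on the pad right of the cup, and the purple gem on the pad below the cup, opposite the beads. The gems lie rounded side up; let go of everything, and leave the bowl, the jar and the tape roll where they are.

Things in the scene. Friction and masses are not known exactly. Their poses are not given: they have to be found in the camera images.
- ring_green_mid (a point): Flat emerald-green glass ring, 48 mm outside diameter, 20 mm hole, 14 mm thick, 55 g nominal, lying flat. The point is its centre, half-way up (7 mm above its underside); z is its axis.
- ring_white_mid (a point): Flat frosted-white glass ring, same size as the green ring. The point is its centre, half-way up; z is its axis.
- gem_green_mid (a point): Emerald-green solid glass gem (no hole): round puck 42 mm across and 20 mm high with a flat underside, upright sides from 3 to 13 mm above it and a rounded top, 55 g nominal. The point is its centre, 10 mm above its underside; z points up through its rounded top.
- gem_white_mid (a point): Frosted-white solid glass gem, same size and shape as the green gem. The point is its centre, 10 mm above its underside; z up.
- gem_purple_mid (a point): Purple solid glass gem, same size and shape as the green gem. The point is its centre, 10 mm above its underside; z up.
- wreath: Fixed flat dark green wreath form: flat band 280 mm outside, 150 mm inside diameter, 22 mm high, turned any way. Origin: its centre, on the table; z up. Three red beads (to 48 mm high) on the band at +x are its top. Three cork pads 52 mm across, mid-band, 107.5 mm from the centre: +y = left, -y = right (seen from above, beads at top), -x = bottom, opposite the beads.
- cup: Brass candle cup fixed upright in the centre of the wreath: a round tube with an inner diameter of 53 mm, flaring to 65 mm inside (71 mm outside) over its top 7 mm; 36 mm high in all, floor 4 mm thick. Two rings stacked in it end 4 mm below the rim. Origin: centre of its underside, on the table; z up.
- bowl: Bystander: white milk-glass bowl of small gems, 128 mm across, 60 mm high, loose. Origin: centre of its underside.
- jar: Bystander: amber jar with a black cap, 60 mm across, 85 mm high, loose. Origin: centre of its underside.
- tape: Bystander: roll of green floral tape, 64 mm across, 36 mm hole, 18 mm high, lying flat and loose. Origin: centre of its underside.
Things that resemble listed ones, but are neither listed nor needed, are in the scene too. Leave any brown look-alike of the part that bears gem_purple_mid alone.

How it is judged:
At the end, for the whole second after the job is handed in: Green ring flat on the cup floor, white ring flat on it (within 6 mm of the axis, heights within 3 mm); white, green, purple gems on the left, right, bottom pads (within 15 mm of pad centre along each wreath axis, rounded side up within 0.15 rad); all at rest (horizontal distance between each of ring_green_mid, ring_white_mid and cup below 0.006 m and angle between each of ring_green_mid, ring_white_mid, gem_white_mid, gem_green_mid, gem_purple_mid's own z axis and vertical below 0.15 rad and z of ring_green_mid in the frame of cup between 0.008 and 0.014 m and z of ring_white_mid in the frame of cup between 0.022 and 0.028 m and x of gem_white_mid in the frame of wreath between -0.015 and 0.015 m and y of gem_white_mid in the frame of wreath between 0.0925 and 0.1225 m and z of gem_white_mid in the frame of wreath between 0.028 and 0.036 m and x of gem_green_mid in the frame of wreath between -0.015 and 0.015 m and y of gem_green_mid in the frame of wreath between -0.1225 and -0.0925 m and z of gem_green_mid in the frame of wreath between 0.028 and 0.036 m and x of gem_purple_mid in the frame of wreath between -0.1225 and -0.0925 m and y of gem_purple_mid in the frame of wreath between -0.015 and 0.015 m and z of gem_purple_mid in the frame of wreath between 0.028 and 0.036 m and linear speed of each of ring_green, ring_white, gem_green, gem_white, gem_purple below 0.01 m/s); the robot touches nothing.
It fails at once if the bowl is pushed more than 25 mm or tipped (distance of bowl from where it was at the start of the episode above 0.025 m or angle between bowl's own z axis and vertical above 0.3 rad).
It fails at once if the jar is pushed more than 25 mm or tipped (distance of jar from where it was at the start of the episode above 0.025 m or angle between jar's own z axis and vertical above 0.3 rad).
It fails at once if the tape is pushed more than 25 mm or tipped (distance of tape from where it was at the start of the episode above 0.025 m or angle between tape's own z axis and vertical above 0.3 rad).
It also fails if it takes over 109 s, if anything falls off the work surface, if the arm or the gripper's body presses on something with over 40 N, if the wrist force passes 120 N, or if a joint passes its speed limit or range.

## Robot

A 7-joint arm with a two-finger parallel gripper is mounted at the origin on the work surface. World frame = base frame: x ahead of the robot, y to its left, z up, the work surface at z = 0. Lengths are in m, angles in rad, forces in N, time in s.
With the tool pointing down it reaches from about 0.35 to 0.9 m from the base axis. Payload 7.2 kg.
Tool frame: the origin (TCP) lies at the very end of the fingers, on their centre line; the grasp point (between the pads) lies 19 mm behind it; z points along the fingers, y is the line along which they close (so a half turn about z gives the same grasp; the last joint's range is limited). The gripper opens to 85 mm and grips with 20 to 120 N. Pads are 22 mm wide; open, the fingers measure 114 mm over their backs; the gripper's body (76 mm by 85 mm) begins 54 mm behind the grasp point. The pads swing forward as they close: fully open they stand 13 mm farther back than shut.
Start: joints at [-1.324, 0.411, -0.013, 1.596, 0.006, 1.134, -0.082], TCP at [0.194, 0.594, 0.231] pointing down, gripper open.
Joint ranges: [-2.95, 2.95], [-0.29, 1.99], [-1.47, 1.44], [0.14, 2.54], [-1.03, 4.17], [0.13, 1.85], [-2.86, 2.86]. Speed limits (rad/s): [2.39, 2.39, 3.01, 3.01, 3.14, 3.14, 3.14].

## Interface

Orientations are given as a 3x3 rotation matrix whose columns are the frame's x, y, z axes.
In Python, from station import state, get_image, calibration, finish_job gives the robot as it stands.
- The arm moves only by the tool arm_command, never from a script. Its argument "steps" is a list of rows, each a list of 3 entries, a list of its own where there are three numbers: the turn, a rotation vector about the tool's x, y, z in rad, then the shift along the tool's x, y, z in cm, then the opening, from 0 (shut) to 1 (fully open). In form: [[[rx, ry, rz], [dx, dy, dz], claw], ...]. A call has 1 to 12 rows; each row shifts and turns the commanded pose from where the row before left it, along the tool's axes as they then stand; what a row does not reach is not made up. A row lasts 1/10 s, in which the tool goes at most 50 mm and 8.59 degrees, less where a joint would pass 70% of its speed; a pose out of reach is approached as far as the arm can. A call is refused whole if a number of a shift passes 5 or a number of a turn 0.15, either way. A call with a gripper value outside its range is refused whole. The fingers move at their own pace and stop on an object; "newtons" is the grip in N (left out, the last holds). Time passes only in rows, so rows that do not move let the fingers close. It gives the time, the measured TCP pose, the force, the opening and the grip force at its end, in the units of the state.
- state(): the state, without advancing time (a new reading comes with each control period).
- get_image(name): name is "scene" or "top" or "wrist"; returns the picture (420x560x3 uint8, red, green, blue); there is no depth.
- calibration(name): a dict with "K" (3x3 intrinsics, pixels), "dist" ([k1, k2, p1, p2, k3] as OpenCV has them; the pictures are not rectified), "rvec" (rotation vector, rad) and "tvec" (3), from world to camera coordinates, as OpenCV has them. Camera axes: x right, y down, z forward; pixel columns grow to the right and rows downward; lengths in m; the calibration is good to about 2 mm. A picture is of the moment at which its call begins: read the wrist's pose just before it. calibration takes no time and is no camera call; for the wrist camera it gives the pose at the moment of the call.
- finish_job(): hands the job in; it is judged then, once.
The state is a dict: "t": time; "joint_pos": joint angles; "qd": joint speeds; "effort": joint torques, N m; "tool_pos": TCP position; "eef_rot": TCP orientation; "force": force on the tool from outside, world axes, zero at the start; "moment": the same for the moment, N m; "grip_width": finger opening in m; "grip_force": force on a finger pad.
Only numpy, scipy, OpenCV 4.12 (cv2) and the standard library are available. Lean on these libraries where they do the work, as an engineer would, in place of code of your own. Each camera call takes 0.05 s, during which the arm holds its last target. There are 200 camera calls.

## Working session

There is one attempt and no reset: what is moved stays moved. The work goes in short steps, Python scripts to look and compute and a tool call to move; the robot and the scene stay as the last step left them, time stands still between calls to the robot, and variables do not carry over. Pictures are saved under pics/ and viewed, at most 14 in all, crops included, and the job is handed in when it is done.

Besides the shell and the picture viewer there is one more tool, called after "Call:" as name(argument=value, ...) on one line, values as JSON. arm_command: Moves the arm, as the interface text tells. Its arguments: {"type":"object","properties":{"steps":{"type":"array"},"newtons":{"type":"number"}},"required":["steps"]}

```bash
mkdir -p pics; ls
python3 - <<'E'
from station import *
import cv2,numpy as np
for n in("top","scene"):
    cv2.imwrite(f"pics/{n}0.png",cv2.resize(get_image(n)[:,:,::-1],(800,600)))
    c=calibration(n);print(n,{k:np.round(v,4).tolist() for k,v in c.items()})
s=state();print(s)
E
```

```text
pics
top {'K': [[418.1659, 0.0, 272.4947], [0.0, 418.1659, 210.3513], [0.0, 0.0, 1.0]], 'dist': [-0.0248, 0.0, 0.0, 0.0, 0.0], 'rvec': [2.2103, -2.1607, 0.1199], 'tvec': [0.0055, 0.5831, 0.8605]}
scene {'K': [[467.7768, 0.0, 278.7318], [0.0, 467.7768, 205.9836], [0.0, 0.0, 1.0]], 'dist': [0.0163, 0.0, 0.0, 0.0, 0.0], 'rvec': [1.211, 2.3253, -0.9457], 'tvec': [0.2837, -0.3121, 1.2504]}
{'t': 0.1, 'joint_pos': array([-1.32418824,  0.4118552 , -0.01269868,  1.59694348,  0.00554673,
        1.13430582, -0.08220016]), 'qd': array([-4.98782855e-06, -1.53274049e-03,  3.00546871e-04, -4.56916368e-03,
        1.95432877e-04,  1.56726909e-03,  1.02736587e-04]), 'effort': array([ 2.87511939e-03, -6.01826978e+01,  6.84261080e-01, -3.00087798e+01,
        1.40514242e-02,  6.48921268e-03,  1.10805564e-05]), 'tool_pos': array([0.19341151, 0.59385546, 0.23052214]), 'eef_rot': array([[-9.50852481e-01,  3.09643989e-01, -3.98776626e-04],
       [ 3.09644239e-01,  9.50851419e-01, -1.42259916e-03],
       [-6.13219568e-05, -1.47616082e-03, -9.99998909e-01]]), 'force': array([ 0.15810575,  0.53989616, -0.53631726]), 'moment': array([-0.03281501, -0.00686129, -0.00471082]), 'grip_force': 0.0, 'grip_width': 0.0856056283586593}
```

View pics/top0.png

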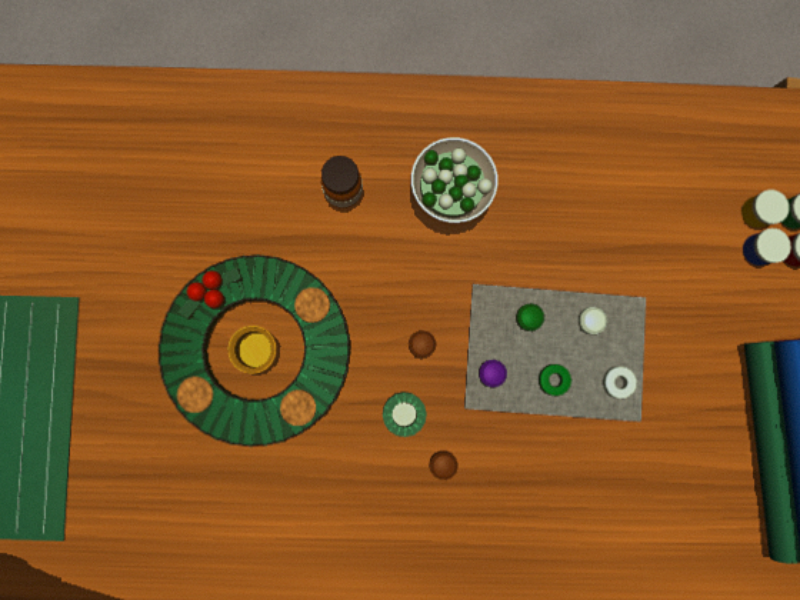

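View pics/scene0.png

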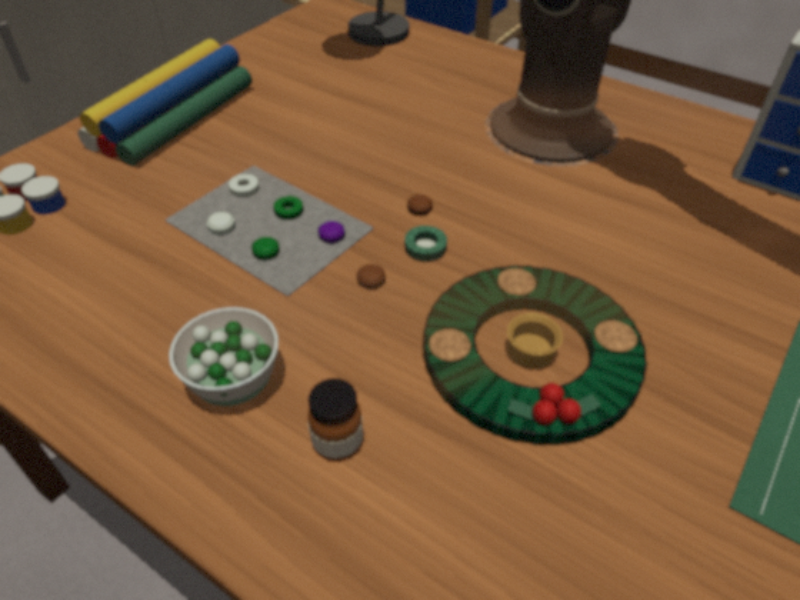

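Top view (800x600 pixels), what could be confused: purple gem (492,374) against brown look-alikes (422,345) and (443,465). Green gem (530,317) and green ring (555,380) against the tape roll (404,413). White gem (593,320) and white ring (620,382) against the tape's white core and the bowl's gems. The wreath is at (254,350), with its beads at (206,290) and pads at (312,304), (195,394) and (298,408).

```bash
cat > h.py <<'E'
from station import *
import cv2,numpy as np
def plane(c,px,z):
    px=np.atleast_2d(px).astype(float)
    R=cv2.Rodrigues(np.array(c["rvec"]))[0];t=np.array(c["tvec"]).ravel();o=-R.T@t
    u=cv2.undistortPoints(px[:,None],np.array(c["K"]),np.array(c["dist"]))[:,0]
    d=np.c_[u,np.ones(len(u))]@R
    return o+d*((z-o[2])/d[:,2])[:,None]
def blobs(img,kind,roi=None,amin=60):
    h=cv2.cvtColor(img,cv2.COLOR_RGB2HSV).astype(int);H,S,V=h[...,0],h[...,1],h[...,2]
    m={"green":(H>45)&(H<80)&(S>140)&(V>50),"purple":(H>125)&(H<160)&(S>100)&(V>40),"white":(S<45)&(V>165),
       "red":((H<5)|(H>175))&(S>190)&(V>80),"cork":(H>6)&(H<18)&(S>80)&(V>165)}[kind].astype(np.uint8)
    if roi: k=np.zeros_like(m);k[roi[1]:roi[3],roi[0]:roi[2]]=1;m*=k
    cs,_=cv2.findContours(m,cv2.RETR_EXTERNAL,cv2.CHAIN_APPROX_NONE)
    out=[]
    for q in cs:
        if cv2.contourArea(q)>amin:
            M=cv2.moments(q);out.append((M["m10"]/M["m00"],M["m01"]/M["m00"],cv2.contourArea(q)))
    return out
E
python3 - <<'E'
from h import *
im=get_image("top");c=calibration("top")
roi=[int(v*.7) for v in(470,288,642,418)]
for k,z in(("green",.011),("white",.011),("purple",.011)):
    for b in blobs(im,k,roi): print(k,np.round(b,1),np.round(plane(c,b[:2],z),4), "diam mm",round(2e3*(b[2]/np.pi)**.5*.86/418))
for b in blobs(im,"red",amin=20): print("bead",np.round(b,1),np.round(plane(c,b[:2],.036),4))
P={"cup":((254,350),.03),"padA":((312,304),.022),"padB":((195,394),.022),"padC":((298,408),.022),"wc":((255,350),.011),"tape":((404,413),.018),"br1":((422,345),.01),"br2":((443,465),.01),"jar":((340,170),.085),"bowl":((454,180),.06)}
for n,(p,z) in P.items(): print(n,np.round(plane(c,np.array(p)*.7,z),4))
cv2.imwrite("pics/crop.png",cv2.resize(im[195:300,320:460,::-1],(700,525),interpolation=cv2.INTER_CUBIC))
cv2.imwrite("pics/cropw.png",cv2.resize(im[170:320,100:260,::-1],(640,600),interpolation=cv2.INTER_CUBIC))
E
```

```text
green [388.2 265.5 341. ] [[ 0.471  -0.2327  0.011 ]] diam mm 43
green [370.9 221.5 238. ] [[ 0.565  -0.1951  0.011 ]] diam mm 36
white [434.4 267.4 334.5] [[ 0.4689 -0.3333  0.011 ]] diam mm 42
white [415.6 223.5 165. ] [[ 0.5629 -0.2929  0.011 ]] diam mm 30
purple [344.6 261.  257.5] [[ 0.4789 -0.1384  0.011 ]] diam mm 37
bead [149.  208.2  96. ] [[0.5803 0.2769 0.036 ]]
bead [136.7 203.4  86. ] [[0.5897 0.303  0.036 ]]
bead [147.4 195.3  88. ] [[0.6072 0.2814 0.036 ]]
cup [[0.5052 0.2149 0.03  ]]
padA [[0.5752 0.1334 0.022 ]]
padB [[0.439  0.3001 0.022 ]]
padC [[0.422  0.1489 0.022 ]]
wc [[0.5052 0.2173 0.011 ]]
tape [[ 0.4175 -0.0067  0.018 ]]
br1 [[ 0.5183 -0.0322  0.01  ]]
br2 [[ 0.3417 -0.0664  0.01  ]]
jar [[0.7607 0.0935 0.085 ]]
bowl [[ 0.7583 -0.0711  0.06  ]]
```

View pics/crop.png

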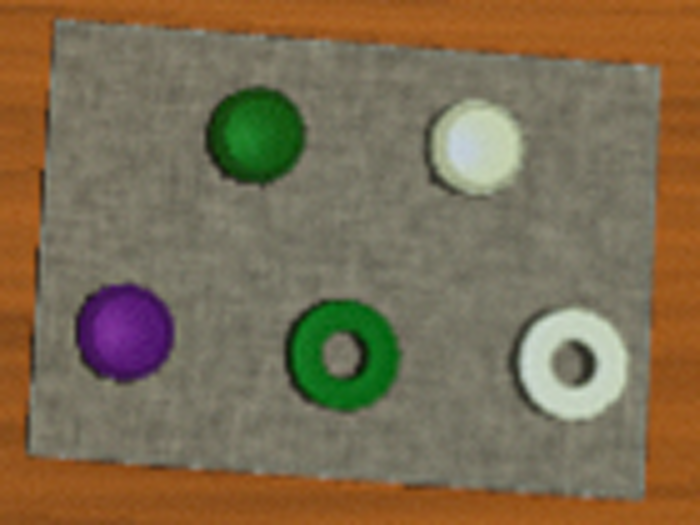

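View pics/cropw.png

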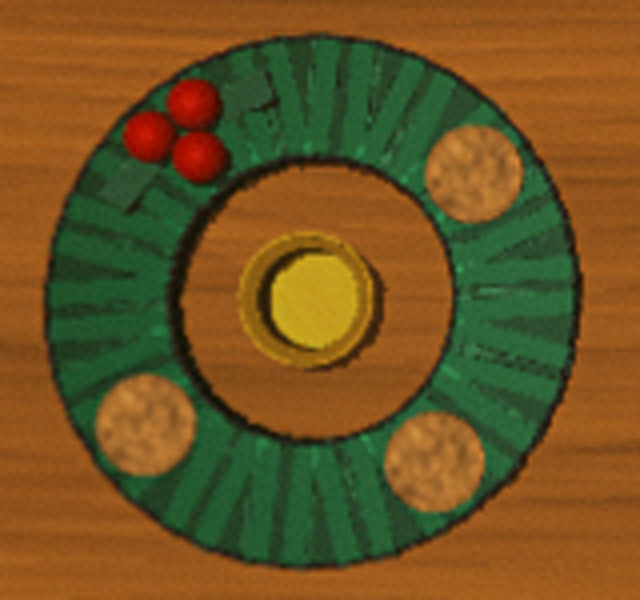

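The crop confirms the choice: purple gem (125,332), green gem (257,136), white gem (477,147), green ring (344,354), white ring (573,364), all on the mat. In the wreath crop, the beads are upper left, so left pad = (145,424), right pad = (474,173) and bottom pad = (435,462). I'll square the tool to the world axes and move over the wreath for a wrist look.

Call:
arm_command(steps=[[[0,0,-0.105],[0,0,0],0.75],[[0,0,-0.105],[0,0,0],0.75],[[0,0,-0.105],[0,0,-1],0.75],[[0,0,0],[-2.5,-3,0],0.75],[[0,0,0],[-3,-3.6,0],0.75],[[0,0,0],[-3,-3.6,0],0.75],[[0,0,0],[-3,-3.6,0],0.75],[[0,0,0],[-3,-3.6,0],0.75],[[0,0,0],[-3,-3.6,0],0.75],[[0,0,0],[-3,-3.6,0],0.75],[[0,0,0],[-3,-3.6,0],0.75],[[0,0,0],[-2.5,-3,0],0.75]], newtons=40)

```text
t: 1.35
tool_pos: [0.455, 0.2797, 0.2413]
eef_rot: [[-1.0, 0.001, 0.0], [0.001, 1.0, -0.0], [-0.0, -0.0, -1.0]]
force: [0.1, -0.6, -0.1]
grip_width: 0.0642
grip_force: 0.0
```

Run:
```python
from h import *
from scipy.optimize import least_squares
c=calibration("top")
pc=lambda p,z:plane(c,[100+p[0]/4,170+p[1]/4],z)[0]
A,B,C=[pc(p,.022)[:2] for p in((474,173),(145,424),(435,462))]
W=pc((313,301),.022)[:2]
def f(v):
    e=np.array([np.cos(v[2]),np.sin(v[2])]);n=np.array([-e[1],e[0]]);w=v[:2]
    return np.r_[w+.1075*n-B,w-.1075*n-A,w-.1075*e-C,(w-W)]
r=least_squares(f,[.505,.217,.68]);print("wreath",r.x,np.round(r.fun,4))
print("cup rim",pc((308,300),.036),"outer fit",W)
s=state();w=calibration("wrist");im=get_image("wrist")
print(s["tool_pos"]);R=cv2.Rodrigues(np.array(w["rvec"]))[0];print("cam",-R.T@np.array(w["tvec"]).ravel());print(R)
cv2.imwrite("pics/w1.png",im[:,:,::-1])
```

```text
wreath [0.50582519 0.21639657 0.68112427] [-0.0005 -0.0007 -0.0007 -0.0003  0.0001  0.0001  0.0011  0.0009]
cup rim [0.50513287 0.21531382 0.036     ] outer fit [0.50468887 0.21554131]
[0.45500599 0.27972861 0.24133568]
cam [0.38118692 0.28015387 0.383176  ]
[[ 3.08244592e-03  9.99995230e-01 -1.97883671e-04]
 [ 9.57589651e-01 -2.89471769e-03  2.88120949e-01]
 [ 2.88119002e-01 -1.07760860e-03 -9.57594006e-01]]
```

View pics/w1.png

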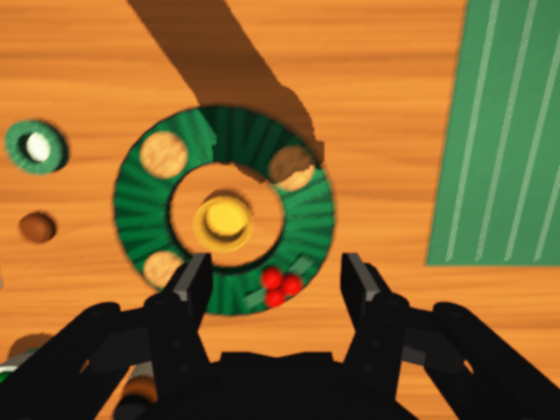

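The wrist view agrees in layout: cup rim about (223,222), pads (164,154), (293,168) and (163,268), beads (280,285). I'll check it numerically and work out the go-to for the green ring.

Run:
```python
from h import *
w=calibration("wrist")
for n,p,z in(("cup",(223,222),.036),("padC bottom",(164,155),.022),("wreath outer x",(224.5,211),.022)): print(n,plane(w,p,z)[0])
def proj(P): return cv2.projectPoints(np.array(P,float),np.array(w["rvec"]),np.array(w["tvec"]),np.array(w["K"]),np.array(w["dist"]))[0][:,0]
print(proj([[.5055,.2157,.036],[.422,.149,.022],[.5055,.216,.022]]))
s=state();print(s["tool_pos"],proj([s["tool_pos"]]))
```

```text
cup [0.50915968 0.2081643  0.036     ]
padC bottom [0.42933131 0.1407634  0.022     ]
wreath outer x [0.4995691  0.20823331 0.022     ]
[[229.02272955 219.10429732]
 [170.2559747  148.66803749]
 [230.95238555 215.43915959]]
[0.45933875 0.27377684 0.24139475] [[275.80847661 264.32459543]]
```

Call:
arm_command(steps=[[[0,0,0],[0,-4,0],0.75],[[0,0,0],[0,-4.8,0],0.75],[[0,0,0],[0,-4.8,0],0.75],[[0,0,0],[0,-4.8,0],0.75],[[0,0,0],[0,-4.8,0],0.75],[[0,0,0],[0,-4.8,0],0.75],[[0,0,0],[0,-4.8,0],0.75],[[0,0,0],[0,-4.8,0],0.75],[[0,0,0],[0,-4,0],0.75],[[0,0,0],[0,-3.2,0],0.75],[[0,0,0],[0,0,0],0.75],[[0,0,0],[0,0,0],0.75]])

```text
t: 2.6
tool_pos: [0.4535, -0.1658, 0.241]
eef_rot: [[-1.0, 0.001, -0.001], [0.001, 1.0, 0.0], [0.001, 0.0, -1.0]]
force: [-0.1, -0.4, -0.9]
grip_width: 0.0644
grip_force: 0.0
```

Run:
```python
from h import *
get_image("wrist");w=calibration("wrist");im=get_image("wrist");w2=calibration("wrist")
print(state()["tool_pos"], np.array(w["tvec"]).ravel()-np.array(w2["tvec"]).ravel())
for k,z in(("green",.01),("white",.01),("purple",.01)):
    for b in blobs(im,k,amin=200): print(k,np.round(b,1),np.round(plane(w,b[:2],z)[0],4))
cv2.imwrite("pics/w2.png",im[:,:,::-1])
```

```text
[ 0.45374325 -0.16434384  0.24104629] [-6.98031066e-05 -4.51465535e-05 -1.32054318e-05]
green [554.1 301.7 253.5] [0.6316 0.2264 0.01  ]
green [254.3 258.8 598.5] [ 0.5652 -0.1942  0.01  ]
green [ 222.8  190.8 1000.5] [ 0.4705 -0.232   0.01  ]
green [ 507.7  230.1 6011. ] [0.5241 0.1388 0.01  ]
white [179.9 256.  379. ] [ 0.5608 -0.2945  0.01  ]
white [ 142.5  190.4 1108. ] [ 0.4698 -0.3332  0.01  ]
white [405.8 145.9 424.5] [ 0.4149 -0.0073  0.01  ]
purple [297.5 197.  742. ] [ 0.4787 -0.1373  0.01  ]
```

View pics/w2.png

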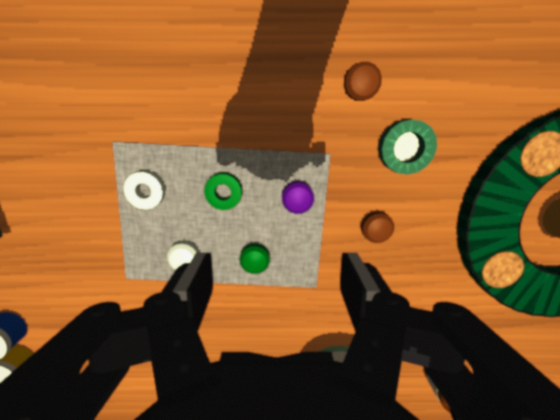

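The mat objects agree within 2 mm between both cameras. Moving down on the green ring.

Call:
arm_command(steps=[[[0,0,0],[-0.9,-3.4,0],0.75],[[0,0,0],[-0.8,-3.4,2],0.75],[[0,0,0],[0,0,4],0.75],[[0,0,0],[0,0,4],0.75],[[0,0,0],[0,0,4],0.75],[[0,0,0],[0,0,3.5],0.75],[[0,0,0],[0,0,2],0.75],[[0,0,0],[0,0,0],0.75],[[0,0,0],[0,0,0],0.75]], newtons=40)

```text
t: 3.6
tool_pos: [0.4711, -0.2327, 0.0465]
eef_rot: [[-1.0, -0.002, -0.0], [-0.002, 1.0, 0.0], [0.0, 0.0, -1.0]]
force: [0.9, -0.1, -0.5]
grip_width: 0.0641
grip_force: 0.0
```

Placement is exact, so I'll go down 4.3 cm, close and check.

Call:
arm_command(steps=[[[0,0,0],[0,0,2],0.75],[[0,0,0],[0,0,1.5],0.75],[[0,0,0],[0,0,0.8],0.75],[[0,0,0],[0,0,0],0.75],[[0,0,0],[0,0,0],0.4],[[0,0,0],[0,0,0],0.4],[[0,0,0],[0,0,0],0.4],[[0,0,0],[0,0,0],0.4]], newtons=40)

```text
t: 4.4
tool_pos: [0.4715, -0.2338, 0.0049]
eef_rot: [[-1.0, -0.0, 0.002], [-0.0, 1.0, -0.0], [-0.002, -0.0, -1.0]]
force: [-1.2, 0.6, 5.5]
grip_width: 0.0463
grip_force: 39.9
```

Run:
```python
from h import *
cv2.imwrite("pics/s1.png",cv2.resize(get_image("scene")[100:190,110:280,::-1],(780,413),interpolation=cv2.INTER_CUBIC)); s=state();print(s["tool_pos"],s["grip_width"],s["grip_force"])
```

```text
[ 0.47145718 -0.23378208  0.00485694] 0.0460868359733236 39.855419397354126
```

View pics/s1.png

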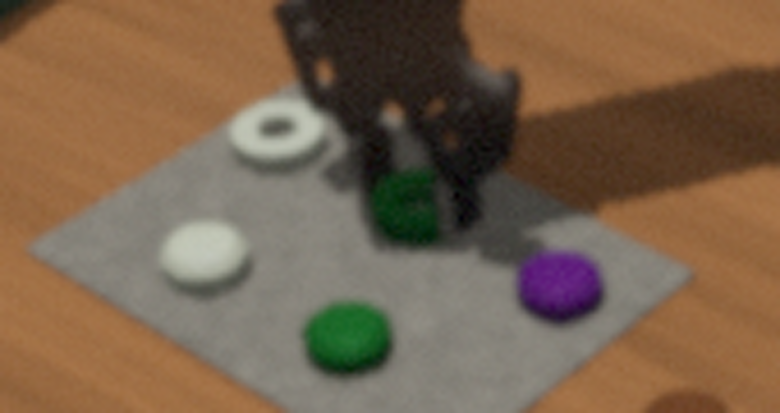

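Gripped, but the tips reach nearly to the mat. I'll regrip about 6 mm higher so the ring protrudes below the fingertips.

Call:
arm_command(steps=[[[0,0,0],[0,0,0],0.75],[[0,0,0],[0,0,0],0.75],[[0,0,0],[0,0,-0.6],0.75],[[0,0,0],[0,0,0],0.4],[[0,0,0],[0,0,0],0.4],[[0,0,0],[0,0,0],0.4],[[0,0,0],[0,0,0],0.4]], newtons=40)

```text
t: 5.15
tool_pos: [0.4712, -0.2339, 0.0106]
eef_rot: [[-1.0, -0.0, 0.001], [-0.0, 1.0, 0.0], [-0.001, 0.0, -1.0]]
force: [-3.7, 2.5, 14.7]
grip_width: 0.0453
grip_force: 38.5
```

Call:
arm_command(steps=[[[0,0,0],[0,0,-3],0.4],[[0,0,0],[0,0,-4],0.4],[[0,0,0],[0,0,-3],0.4],[[0,0,0],[0,0,0],0.4]])

```text
t: 5.55
tool_pos: [0.4729, -0.2348, 0.113]
eef_rot: [[-1.0, 0.0, 0.006], [0.0, 1.0, -0.002], [-0.006, -0.002, -1.0]]
force: [-1.0, 0.2, -0.8]
grip_width: 0.0454
grip_force: 41.0
```

Run:
```python
from h import *
s=state();print(s["tool_pos"],s["grip_width"],s["grip_force"],s["force"])
a=get_image("scene")[60:190,110:280,::-1];b=get_image("wrist")[210:390,140:420,::-1]
cv2.imwrite("pics/s2.png",np.vstack([cv2.resize(a,(400,306),interpolation=cv2.INTER_CUBIC),cv2.resize(b,(400,257))]))
```

```text
[ 0.47289615 -0.23481948  0.11304061] 0.0454082877015258 40.96368849277496 [-0.97866403  0.15851425 -0.83152751]
```

View pics/s2.png

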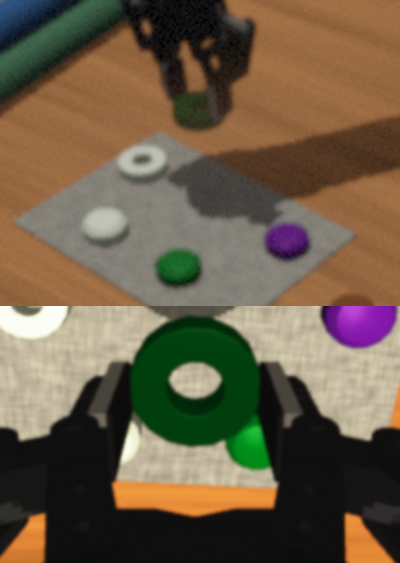

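The ring is held and lifted. It may sit off-centre along tool x, so I'll measure it from the wrist view.

```bash
cat >> h.py <<'E'
def held(kind,dz,roi=(200,180,360,330)):
    get_image("wrist");w=calibration("wrist");p=state()["tool_pos"];im=get_image("wrist")
    for b in blobs(im,kind,roi,400): 
        q=plane(w,b[:2],p[2]+dz)[0];print("tcp",np.round(p,4),kind,np.round(b,1),"pos",np.round(q,4),"minus tcp mm",np.round((q-p)*1e3,1),"diam",2e3*(b[2]/np.pi)**.5)
E
python3 - <<'E'
from h import *
w=calibration("wrist");im=get_image("wrist");p=state()["tool_pos"]
h=cv2.cvtColor(im,cv2.COLOR_RGB2HSV).astype(int)
m=((h[...,0]>45)&(h[...,0]<75)&(h[...,1]>150)).astype(np.uint8);m[:205]=0;m[305:]=0;m[:,:225]=0;m[:,325:]=0
cs,_=cv2.findContours(m,0,1);q=max(cs,key=cv2.contourArea);e=cv2.minEnclosingCircle(q);print(e,cv2.boundingRect(q))
for dz in(-.005,-.0015,.005): print(dz,(plane(w,e[0],p[2]+dz)[0]-p)*1e3)
a=plane(w,[[e[0][0]-e[1],e[0][1]],[e[0][0]+e[1],e[0][1]]],p[2]);print("width",a[0]-a[1])
E
```

```text
((282.1213684082031, 270.07281494140625), 53.896976470947266) (230, 218, 95, 87)
-0.005 [ 7.15819399  3.1516834  -5.        ]
-0.0015 [ 5.25015183  3.07561958 -1.5       ]
0.005 [1.70664496 2.93435821 5.        ]
width [-6.63179953e-05 -5.65960960e-02  0.00000000e+00]
```

Reading the ring's own edges (x 232–323, y 217–307), it is centred on the TCP within about 1 mm. Carrying it to the cup at (0.5055, 0.216).

Call:
arm_command(steps=[[[0,0,0],[-0.3,3,0],0.4],[[0,0,0],[-0.4,4.5,0],0.4],[[0,0,0],[-0.4,4.5,0],0.4],[[0,0,0],[-0.4,4.5,0],0.4],[[0,0,0],[-0.4,4.5,0],0.4],[[0,0,0],[-0.4,4.5,0],0.4],[[0,0,0],[-0.4,4.5,0],0.4],[[0,0,0],[-0.4,4.5,0],0.4],[[0,0,0],[-0.3,4.5,0],0.4],[[0,0,0],[0,3.5,0],0.4],[[0,0,0],[0,2,0],0.4],[[0,0,0],[0,0.5,0],0.4]])

```text
t: 6.9
tool_pos: [0.5031, 0.2191, 0.1074]
eef_rot: [[-1.0, -0.005, -0.003], [-0.005, 1.0, -0.001], [0.003, -0.001, -1.0]]
force: [-0.2, -0.3, -0.4]
grip_width: 0.0447
grip_force: 41.0
```

Call:
arm_command(steps=[[[0,0,0],[0,0,1],0.4],[[0,0,0],[0,0,0],0.4],[[0,0,0],[0,0,0],0.4]])

```text
t: 7.2
tool_pos: [0.5044, 0.2142, 0.0985]
eef_rot: [[-1.0, 0.002, -0.001], [0.002, 1.0, -0.001], [0.001, -0.001, -1.0]]
force: [-0.5, 0.1, -1.1]
grip_width: 0.045
grip_force: 41.0
```

Call:
arm_command(steps=[[[0,0,0],[0,0.1,2.5],0.4],[[0,0,0],[0,0,2],0.4],[[0,0,0],[0,0,1],0.4],[[0,0,0],[0,0,0.3],0.4],[[0,0,0],[0,0,0],0.4],[[0,0,0],[0,0,0],0.4]])

```text
t: 7.8
tool_pos: [0.5052, 0.2173, 0.0421]
eef_rot: [[-1.0, 0.0, 0.001], [0.0, 1.0, 0.001], [-0.001, 0.001, -1.0]]
force: [-0.5, 0.4, 0.2]
grip_width: 0.0448
grip_force: 41.0
```

Call:
arm_command(steps=[[[0,0,0],[0,-0.1,0.2],0.4],[[0,0,0],[0,0,0],0.4],[[0,0,0],[0,0,0],0.4],[[0,0,0],[0,0,0],0.75],[[0,0,0],[0,0,0],0.75],[[0,0,0],[0,0,0],0.75]])

```text
t: 8.4
tool_pos: [0.5047, 0.2164, 0.0394]
eef_rot: [[-1.0, -0.0, 0.0], [-0.0, 1.0, 0.0], [-0.0, 0.0, -1.0]]
force: [-0.7, 0.9, -0.6]
grip_width: 0.0637
grip_force: 0.0
```

Call:
arm_command(steps=[[[0,0,0],[0,0,-3],0.75],[[0,0,0],[0,0,-4.5],0.75],[[0,0,0],[0.6,-4.5,-1.5],0.75],[[0,0,0],[0.6,-4.9,0],0.75],[[0,0,0],[0.6,-4.9,0],0.75],[[0,0,0],[0.6,-4.9,0],0.75],[[0,0,0],[0.6,-4.9,0],0.75],[[0,0,0],[0.6,-4.9,0],0.75],[[0,0,0],[0,-4.9,0],0.75],[[0,0,0],[0,-4.9,0],0.75],[[0,0,0],[0,-4.9,0],0.75],[[0,0,0],[0,-4.9,0],0.75]])

```text
t: 9.6
tool_pos: [0.4686, -0.2715, 0.1295]
eef_rot: [[-1.0, -0.0, 0.001], [-0.0, 1.0, 0.0], [-0.001, 0.0, -1.0]]
force: [0.9, 0.4, -0.2]
grip_width: 0.0642
grip_force: 0.0
```

Run:
```python
from h import *
im=get_image("top")
cv2.imwrite("pics/t2.png",cv2.resize(im[205:285,137:217,::-1],(400,400),interpolation=cv2.INTER_CUBIC))
for k,z in(("white",.011),("purple",.011)):print(k,[np.round(plane(calibration("top"),b[:2],z)[0],4) for b in blobs(im,k,[329,201,449,293])])
```

```text
white [array([ 0.5621, -0.2933,  0.011 ])]
purple [array([ 0.4789, -0.1383,  0.011 ])]
```

View pics/t2.png

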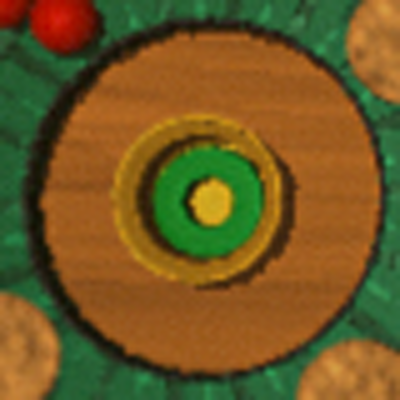

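The green ring lies flat in the cup: ring (209,202) inside rim (198,198), with the offset explained by parallax. Next is the white ring.

Call:
arm_command(steps=[[[0,0,0],[0,-3,1],0.75],[[0,0,0],[0,-2.5,3],0.75],[[0,0,0],[0,-0.7,3],0.75],[[0,0,0],[0,0,2],0.75],[[0,0,0],[0,0,0],0.75],[[0,0,0],[0,0,0],0.75],[[0,0,0],[0,0,0],0.75]])

```text
t: 10.35
tool_pos: [0.4696, -0.3318, 0.0406]
eef_rot: [[-1.0, -0.001, 0.002], [-0.001, 1.0, -0.001], [-0.002, -0.001, -1.0]]
force: [-0.7, 0.2, 0.3]
grip_width: 0.0639
grip_force: 0.0
```

Call:
arm_command(steps=[[[0,0,0],[0,-0.1,1.8],0.75],[[0,0,0],[0,0,1.2],0.75],[[0,0,0],[0,0,0],0.75],[[0,0,0],[0,0,0],0.4],[[0,0,0],[0,0,0],0.4],[[0,0,0],[0,0,0],0.4],[[0,0,0],[0,0,0],0.4]])

```text
t: 11.05
tool_pos: [0.469, -0.3327, 0.0104]
eef_rot: [[-1.0, -0.0, 0.001], [-0.0, 1.0, 0.0], [-0.001, 0.0, -1.0]]
force: [-1.8, 1.5, 6.3]
grip_width: 0.045
grip_force: 40.4
```

Call:
arm_command(steps=[[[0,0,0],[0,0,-2],0.4],[[0,0,0],[0,0,-4],0.4],[[0,0,0],[0,0,-4],0.4],[[0,0,0],[0,0,0],0.4],[[0,0,0],[0,0,0],0.4]])

```text
t: 11.55
tool_pos: [0.4695, -0.3329, 0.1106]
eef_rot: [[-1.0, -0.0, 0.003], [-0.0, 1.0, -0.001], [-0.003, -0.001, -1.0]]
force: [0.5, -0.2, -1.1]
grip_width: 0.0451
grip_force: 41.2
```

Run:
```python
from h import *
held("white",-.0015)
```

```text
tcp [ 0.4688 -0.3323  0.1094] white [315.5 310.6 653.5] pos [ 0.4978 -0.3105  0.1079] minus tcp mm [29.  21.8 -1.5] diam 28845.485651734638
```

Same width and force as the green ring, so it is held. Carrying it to the cup.

Call:
arm_command(steps=[[[0,0,0],[-0.3,3,0],0.4],[[0,0,0],[-0.3,4.9,0],0.4],[[0,0,0],[-0.3,4.9,0],0.4],[[0,0,0],[-0.3,4.9,0],0.4],[[0,0,0],[-0.3,4.9,0],0.4],[[0,0,0],[-0.3,4.9,0],0.4],[[0,0,0],[-0.3,4.9,0],0.4],[[0,0,0],[-0.3,4.9,0],0.4],[[0,0,0],[-0.3,4.9,0],0.4],[[0,0,0],[-0.3,4.9,0],0.4],[[0,0,0],[-0.3,4.9,0],0.4],[[0,0,0],[-0.3,2.7,0],0.4]])

```text
t: 12.85
tool_pos: [0.5031, 0.219, 0.1078]
eef_rot: [[-1.0, -0.005, -0.002], [-0.005, 1.0, 0.0], [0.002, 0.0, -1.0]]
force: [-0.3, -0.2, -0.9]
grip_width: 0.0452
grip_force: 41.3
```

Call:
arm_command(steps=[[[0,0,0],[0,0,1],0.4],[[0,0,0],[0,0,1],0.4],[[0,0,0],[0,0,0],0.4],[[0,0,0],[0,0,0],0.4],[[0,0,0],[0,0,0],0.4]])

```text
t: 13.35
tool_pos: [0.5049, 0.2131, 0.0894]
eef_rot: [[-1.0, 0.002, 0.0], [0.002, 1.0, -0.0], [-0.0, -0.0, -1.0]]
force: [0.4, -0.1, -1.5]
grip_width: 0.0447
grip_force: 41.3
```

Call:
arm_command(steps=[[[0,0,0],[0,0.2,2],0.4],[[0,0,0],[0,0,2],0.4],[[0,0,0],[0,0,1],0.4],[[0,0,0],[0,0,0],0.4],[[0,0,0],[0,0,0],0.4],[[0,0,0],[0,0,0],0.4]])

```text
t: 13.95
tool_pos: [0.5051, 0.2164, 0.0401]
eef_rot: [[-1.0, 0.0, 0.001], [0.0, 1.0, 0.001], [-0.001, 0.001, -1.0]]
force: [-0.2, 0.2, -0.4]
grip_width: 0.0449
grip_force: 41.3
```

Call:
arm_command(steps=[[[0,0,0],[0,0,0],0.75],[[0,0,0],[0,0,0],0.75],[[0,0,0],[0,0,0],0.75],[[0,0,0],[0,0,-3],0.75],[[0,0,0],[0,0,-4],0.75],[[0,0,0],[0,-2,-2],0.75],[[0,0,0],[-1,-4.5,0],0.75],[[0,0,0],[-1,-4.8,0],0.75],[[0,0,0],[-1,-4.8,0],0.75],[[0,0,0],[-1,-4.8,0],0.75],[[0,0,0],[-1,-4.8,0],0.75],[[0,0,0],[-1,-4.8,0],0.75]])

```text
t: 15.15
tool_pos: [0.5649, -0.0904, 0.1296]
eef_rot: [[-1.0, -0.001, 0.001], [-0.001, 1.0, 0.0], [-0.001, 0.0, -1.0]]
force: [0.7, -0.1, 0.8]
grip_width: 0.0641
grip_force: 0.0
```

Call:
arm_command(steps=[[[0,0,0],[0,-4.5,0],0.75],[[0,0,0],[0,-3.5,1],0.75],[[0,0,0],[0,-2,3],0.75],[[0,0,0],[0,-0.5,3],0.75],[[0,0,0],[0,0,1.5],0.75],[[0,0,0],[0,0,0],0.75],[[0,0,0],[0,0,0],0.75],[[0,0,0],[0,0,0],0.75]])

```text
t: 15.95
tool_pos: [0.5659, -0.1931, 0.0457]
eef_rot: [[-1.0, -0.001, 0.002], [-0.001, 1.0, -0.0], [-0.002, -0.0, -1.0]]
force: [-0.4, 0.3, 0.6]
grip_width: 0.0639
grip_force: 0.0
```

Run:
```python
from h import *
im=get_image("top")
cv2.imwrite("pics/t3.png",cv2.resize(im[205:285,137:217,::-1],(400,400),interpolation=cv2.INTER_CUBIC))
```

```text
(no output)
```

View pics/t3.png

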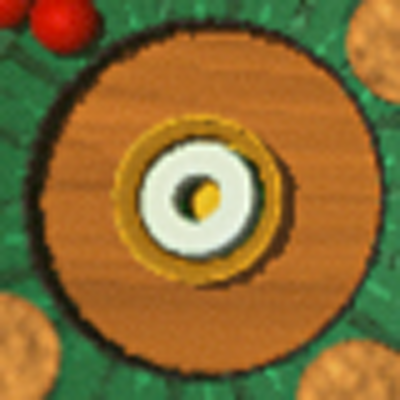

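White ring is centred in the cup: (196,198) inside rim (198,198). Now gripping the green gem.

Call:
arm_command(steps=[[[0,0,0],[0,-0.1,2],0.75],[[0,0,0],[0,0,1.3],0.75],[[0,0,0],[0,0,0.6],0.75],[[0,0,0],[0,0,0],0.75],[[0,0,0],[0,0,0],0.35],[[0,0,0],[0,0,0],0.35],[[0,0,0],[0,0,0],0.35],[[0,0,0],[0,0,0],0.35],[[0,0,0],[0,0,0],0.35]])

```text
t: 16.9
tool_pos: [0.5652, -0.1949, 0.0062]
eef_rot: [[-1.0, -0.0, 0.001], [-0.0, 1.0, -0.0], [-0.001, -0.0, -1.0]]
force: [-2.5, 0.2, 7.0]
grip_width: 0.0398
grip_force: 40.6
```

Call:
arm_command(steps=[[[0,0,0],[0,0,-2],0.35],[[0,0,0],[0,0,-4],0.35],[[0,0,0],[0,0,-3],0.35],[[0,0,0],[0,0,0],0.35],[[0,0,0],[0,0,0],0.35]])

```text
t: 17.4
tool_pos: [0.5651, -0.1945, 0.0959]
eef_rot: [[-1.0, -0.0, 0.002], [-0.0, 1.0, 0.0], [-0.002, 0.0, -1.0]]
force: [-0.4, 0.9, -0.7]
grip_width: 0.0392
grip_force: 40.6
```

Run:
```python
from h import *
held("green",.005)
```

```text
tcp [ 0.5644 -0.1942  0.0948] green [ 277.2  269.  4435. ] pos [ 0.5644 -0.1935  0.0998] minus tcp mm [0.  0.7 5. ] diam 75145.30844238013
```

Gem held and centred on the TCP. Moving it to the right pad at (0.5735, 0.133).

Call:
arm_command(steps=[[[0,0,0],[-0.2,3,0],0.35],[[0,0,0],[-0.2,4.5,0],0.35],[[0,0,0],[-0.2,4.5,0],0.35],[[0,0,0],[-0.2,4.5,0],0.35],[[0,0,0],[0,4.5,0],0.35],[[0,0,0],[0,4.5,0],0.35],[[0,0,0],[0,4,0],0.35],[[0,0,0],[0,2.3,1],0.35],[[0,0,0],[0,1,2],0.35],[[0,0,0],[0,0,1],0.35],[[0,0,0],[0,0,0],0.35],[[0,0,0],[0,0,0],0.35]])

```text
t: 18.7
tool_pos: [0.5725, 0.1316, 0.055]
eef_rot: [[-1.0, 0.002, -0.001], [0.002, 1.0, -0.001], [0.001, -0.001, -1.0]]
force: [0.5, 0.2, 0.1]
grip_width: 0.0394
grip_force: 40.6
```

Call:
arm_command(steps=[[[0,0,0],[0,0,1.5],0.35],[[0,0,0],[0,0,0.8],0.35],[[0,0,0],[0,0,0],0.35],[[0,0,0],[0,0,0],0.35]])

```text
t: 19.1
tool_pos: [0.5725, 0.133, 0.032]
eef_rot: [[-1.0, 0.0, -0.0], [0.0, 1.0, -0.0], [0.0, -0.0, -1.0]]
force: [0.2, -1.2, 0.1]
grip_width: 0.0394
grip_force: 40.6
```

Lowering in 2 mm steps until the force shows contact.

Call:
arm_command(steps=[[[0,0,0],[0,0,0.2],0.35],[[0,0,0],[0,0,0.2],0.35],[[0,0,0],[0,0,0],0.35],[[0,0,0],[0,0,0],0.35]])

```text
t: 19.5
tool_pos: [0.5727, 0.1334, 0.0284]
eef_rot: [[-1.0, -0.0, 0.0], [-0.0, 1.0, 0.0], [-0.0, 0.0, -1.0]]
force: [-0.5, 0.1, -0.9]
grip_width: 0.0394
grip_force: 40.6
```

Call:
arm_command(steps=[[[0,0,0],[0,0,0.15],0.35],[[0,0,0],[0,0,0],0.35],[[0,0,0],[0,0,0],0.35]])

```text
t: 19.8
tool_pos: [0.5726, 0.1334, 0.0268]
eef_rot: [[-1.0, -0.0, -0.0], [-0.0, 1.0, -0.0], [0.0, -0.0, -1.0]]
force: [0.5, 0.6, -0.5]
grip_width: 0.0398
grip_force: 40.6
```

Call:
arm_command(steps=[[[0,0,0],[0,0,0.05],0.35],[[0,0,0],[0,0,0],0.75],[[0,0,0],[0,0,0],0.75],[[0,0,0],[0,0,0],0.75],[[0,0,0],[0,0,-2],0.75],[[0,0,0],[0,0,-4],0.75],[[0,0,0],[0,-2,-2],0.75],[[0,0,0],[0.3,-4.5,0],0.75],[[0,0,0],[0.3,-4.8,0],0.75],[[0,0,0],[0.4,-4.8,0],0.75],[[0,0,0],[0,-4.8,0],0.75],[[0,0,0],[0,-4.8,0],0.75]])

```text
t: 21.0
tool_pos: [0.5625, -0.1254, 0.1066]
eef_rot: [[-1.0, -0.001, 0.001], [-0.001, 1.0, 0.0], [-0.001, 0.0, -1.0]]
force: [0.7, 0.2, -0.3]
grip_width: 0.0641
grip_force: 0.0
```

Call:
arm_command(steps=[[[0,0,0],[0,-4.8,0],0.75],[[0,0,0],[0,-4.8,0],0.75],[[0,0,0],[0,-4.2,0],0.75],[[0,0,0],[0,-2.2,2],0.75],[[0,0,0],[0,-1,3],0.75],[[0,0,0],[0,0,1.5],0.75],[[0,0,0],[0,0,0],0.75],[[0,0,0],[0,0,0],0.75],[[0,0,0],[0,0,0],0.75]])

```text
t: 21.9
tool_pos: [0.5639, -0.2928, 0.0426]
eef_rot: [[-1.0, -0.002, 0.002], [-0.002, 1.0, -0.0], [-0.002, -0.0, -1.0]]
force: [-0.2, -0.4, 0.2]
grip_width: 0.0642
grip_force: 0.0
```

Run:
```python
from h import *
im=get_image("top")
cv2.imwrite("pics/t4.png",cv2.resize(im[170:320,100:260,::-1],(640,600),interpolation=cv2.INTER_CUBIC))
```

```text
(no output)
```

View pics/t4.png

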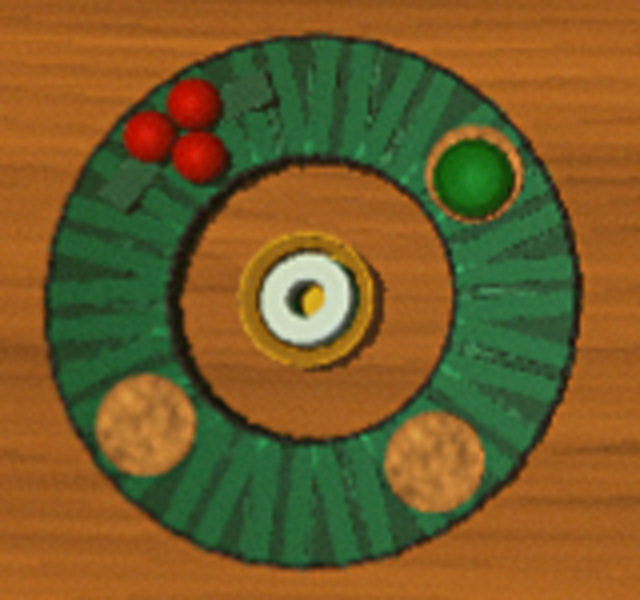

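The green gem is centred on the right pad: (473,178) against the pad at (474,173). Next is the white gem.

Call:
arm_command(steps=[[[0,0,0],[0.1,-0.1,2],0.75],[[0,0,0],[0,0,1.2],0.75],[[0,0,0],[0,0,0.4],0.75],[[0,0,0],[0,0,0],0.75],[[0,0,0],[0,0,0],0.35],[[0,0,0],[0,0,0],0.35],[[0,0,0],[0,0,0],0.35],[[0,0,0],[0,0,0],0.35],[[0,0,0],[0,0,0],0.35]])

```text
t: 22.85
tool_pos: [0.5622, -0.2947, 0.0064]
eef_rot: [[-1.0, -0.0, 0.001], [-0.0, 1.0, 0.0], [-0.001, 0.0, -1.0]]
force: [-1.9, 1.7, 6.1]
grip_width: 0.0396
grip_force: 40.1
```

Call:
arm_command(steps=[[[0,0,0],[0,0,-2],0.35],[[0,0,0],[0,0,-4],0.35],[[0,0,0],[0,0,-3],0.35],[[0,0,0],[0,0,0],0.35],[[0,0,0],[0,0,0],0.35]])

```text
t: 23.35
tool_pos: [0.5621, -0.2947, 0.096]
eef_rot: [[-1.0, -0.0, 0.002], [-0.0, 1.0, -0.0], [-0.002, -0.0, -1.0]]
force: [-0.0, 0.3, -0.4]
grip_width: 0.0395
grip_force: 40.7
```

Call:
arm_command(steps=[[[0,0,0],[0.9,3,0],0.35],[[0,0,0],[0.9,4.7,0],0.35],[[0,0,0],[0.9,4.7,0],0.35],[[0,0,0],[0.9,4.7,0],0.35],[[0,0,0],[0.9,4.7,0],0.35],[[0,0,0],[0.9,4.7,0],0.35],[[0,0,0],[0.9,4.7,0],0.35],[[0,0,0],[0.9,4.7,0],0.35],[[0,0,0],[0.9,4.7,0],0.35],[[0,0,0],[0.9,4.7,0],0.35],[[0,0,0],[0.9,4.7,0],0.35],[[0,0,0],[0.9,4.7,0],0.35]])

```text
t: 24.55
tool_pos: [0.4521, 0.2538, 0.0941]
eef_rot: [[-1.0, -0.0, -0.002], [-0.0, 1.0, -0.001], [0.002, -0.001, -1.0]]
force: [1.5, 1.2, -1.7]
grip_width: 0.0395
grip_force: 40.7
```

Call:
arm_command(steps=[[[0,0,0],[0.9,3,0],0.35],[[0,0,0],[0.7,1.8,1],0.35],[[0,0,0],[0,0,2],0.35],[[0,0,0],[0,0,1],0.35],[[0,0,0],[0,0,0],0.35],[[0,0,0],[0,0,0],0.35],[[0,0,0],[0,0,0],0.35]])

```text
t: 25.25
tool_pos: [0.4384, 0.2996, 0.0558]
eef_rot: [[-1.0, 0.001, 0.001], [0.001, 1.0, 0.0], [-0.001, 0.0, -1.0]]
force: [-0.1, 0.8, 0.3]
grip_width: 0.0397
grip_force: 40.7
```

Lowering to TCP z 0.0265, then releasing.

Call:
arm_command(steps=[[[0,0,0],[0,0,1.5],0.35],[[0,0,0],[0,0,0.9],0.35],[[0,0,0],[0,0,0.3],0.35],[[0,0,0],[0,0,0.2],0.35],[[0,0,0],[0,0,0],0.35],[[0,0,0],[0,0,0],0.35]])

```text
t: 25.85
tool_pos: [0.4378, 0.3004, 0.0266]
eef_rot: [[-1.0, -0.0, 0.0], [-0.0, 1.0, 0.0], [-0.0, 0.0, -1.0]]
force: [0.1, 0.2, -1.3]
grip_width: 0.0395
grip_force: 40.7
```

Call:
arm_command(steps=[[[0,0,0],[0,0,0],0.75],[[0,0,0],[0,0,0],0.75],[[0,0,0],[0,0,0],0.75],[[0,0,0],[0,0,-2],0.75],[[0,0,0],[0,0,-4],0.75],[[0,0,0],[0,-2,-2],0.75],[[0,0,0],[-0.7,-4.5,0],0.75],[[0,0,0],[-0.7,-4.8,0],0.75],[[0,0,0],[-0.7,-4.8,0],0.75],[[0,0,0],[-0.7,-4.8,0],0.75],[[0,0,0],[-0.7,-4.8,0],0.75],[[0,0,0],[-0.6,-4.8,0],0.75]])

```text
t: 27.05
tool_pos: [0.4788, -0.0064, 0.1066]
eef_rot: [[-1.0, -0.001, 0.001], [-0.001, 1.0, 0.0], [-0.001, 0.0, -1.0]]
force: [1.3, 1.2, -0.6]
grip_width: 0.0637
grip_force: 0.0
```

Call:
arm_command(steps=[[[0,0,0],[0,-4.8,0],0.75],[[0,0,0],[0,-4.3,0],0.75],[[0,0,0],[0,-3,2],0.75],[[0,0,0],[0,-1.2,3],0.75],[[0,0,0],[0,0,1.5],0.75],[[0,0,0],[0,0,0],0.75],[[0,0,0],[0,0,0],0.75],[[0,0,0],[0,0,0],0.75]])

```text
t: 27.85
tool_pos: [0.4794, -0.1374, 0.0422]
eef_rot: [[-1.0, -0.001, 0.001], [-0.001, 1.0, -0.0], [-0.001, -0.0, -1.0]]
force: [0.4, -0.1, -0.2]
grip_width: 0.0637
grip_force: 0.0
```

Call:
arm_command(steps=[[[0,0,0],[0,0,2],0.75],[[0,0,0],[0,0,1.2],0.75],[[0,0,0],[0,0,0.4],0.75],[[0,0,0],[0,0,0],0.75],[[0,0,0],[0,0,0],0.35],[[0,0,0],[0,0,0],0.35],[[0,0,0],[0,0,0],0.35],[[0,0,0],[0,0,0],0.35],[[0,0,0],[0,0,0],0.35]])

```text
t: 28.75
tool_pos: [0.4791, -0.1378, 0.0062]
eef_rot: [[-1.0, -0.0, 0.001], [-0.0, 1.0, 0.0], [-0.001, 0.0, -1.0]]
force: [-1.7, 0.6, 5.7]
grip_width: 0.0398
grip_force: 39.7
```

Call:
arm_command(steps=[[[0,0,0],[0,0,-2],0.35],[[0,0,0],[0,0,-4],0.35],[[0,0,0],[0,0,-3],0.35],[[0,0,0],[0,0,0],0.35],[[0,0,0],[0,0,0],0.35]])

```text
t: 29.25
tool_pos: [0.4793, -0.1374, 0.0961]
eef_rot: [[-1.0, -0.001, 0.002], [-0.001, 1.0, 0.0], [-0.002, 0.0, -1.0]]
force: [0.4, 0.1, -0.4]
grip_width: 0.0396
grip_force: 40.9
```

Call:
arm_command(steps=[[[0,0,0],[0.7,3,0],0.35],[[0,0,0],[1,4.5,0],0.35],[[0,0,0],[1,4.7,0],0.35],[[0,0,0],[1,4.7,0],0.35],[[0,0,0],[1,4.7,0],0.35],[[0,0,0],[1,4,0],0.35],[[0,0,0],[0,2,0],0.35],[[0,0,0],[0,1,1],0.35],[[0,0,0],[0,0,2],0.35],[[0,0,0],[0,0,1],0.35],[[0,0,0],[0,0,0],0.35],[[0,0,0],[0,0,0],0.35]])

```text
t: 30.45
tool_pos: [0.4216, 0.1471, 0.0549]
eef_rot: [[-1.0, 0.002, -0.001], [0.002, 1.0, -0.001], [0.001, -0.001, -1.0]]
force: [-0.6, -0.1, 0.4]
grip_width: 0.0395
grip_force: 40.9
```

Call:
arm_command(steps=[[[0,0,0],[0,0,1.5],0.35],[[0,0,0],[0,0,0.9],0.35],[[0,0,0],[0,0,0.3],0.35],[[0,0,0],[0,0,0.2],0.35],[[0,0,0],[0,0,0],0.35],[[0,0,0],[0,0,0],0.35]])

```text
t: 31.05
tool_pos: [0.4218, 0.1484, 0.0266]
eef_rot: [[-1.0, -0.0, 0.0], [-0.0, 1.0, 0.0], [-0.0, 0.0, -1.0]]
force: [0.7, 0.3, -1.0]
grip_width: 0.0393
grip_force: 40.9
```

Call:
arm_command(steps=[[[0,0,0],[0,0,0],0.75],[[0,0,0],[0,0,0],0.75],[[0,0,0],[0,0,0],0.75],[[0,0,0],[0,0,-2],0.75],[[0,0,0],[0,0,-4],0.75],[[0,0,0],[0,-4,-4],0.75],[[0,0,0],[0,-4.8,0],0.75],[[0,0,0],[0,-4.8,0],0.75],[[0,0,0],[0,-4.8,0],0.75],[[0,0,0],[0,-4,0],0.75],[[0,0,0],[0,0,0],0.75],[[0,0,0],[0,0,0],0.75]])

```text
t: 32.25
tool_pos: [0.4215, -0.0718, 0.1217]
eef_rot: [[-1.0, 0.003, 0.0], [0.003, 1.0, 0.0], [-0.0, 0.0, -1.0]]
force: [0.2, 0.3, -0.0]
grip_width: 0.0644
grip_force: 0.0
```

Run:
```python
from h import *
im=get_image("top");a=get_image("scene")
cv2.imwrite("pics/t5.png",np.hstack([cv2.resize(im[170:320,100:260,::-1],(400,375),interpolation=cv2.INTER_CUBIC),cv2.resize(a[175:315,285:460,::-1],(400,375),interpolation=cv2.INTER_CUBIC)]))
```

```text
(no output)
```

View pics/t5.png

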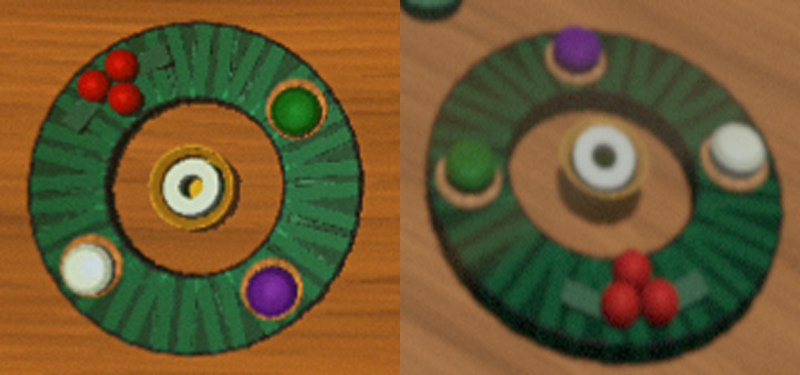

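All three gems look centred on their pads: white (87,268), green (296,109), purple (271,292). In the scene view the white ring looks rather high in the cup, so I'll check its height by triangulation.

Run:
```python
from h import *
pr=lambda c,P:np.round(cv2.projectPoints(np.array(P,float),np.array(c["rvec"]),np.array(c["tvec"]),np.array(c["K"]),np.array(c["dist"]))[0][:,0],1)
T=calibration("top");S=calibration("scene");a=get_image("scene");t=get_image("top")
sb=[b for b in blobs(a,"white",[340,220,410,260],30)];tb=blobs(t,"white",[160,228,195,262],30);print("scene",sb,"top",tb)
for z in(.025,.032,.040,.048): print(z,pr(S,[[.5053,.2158,z]]),pr(T,[[.5053,.2158,z]]))
y=a[200:270,330:420,::-1].copy();y=cv2.resize(y,(720,560),interpolation=cv2.INTER_CUBIC)
th=np.linspace(0,2*np.pi,90);f=lambda r,z:((pr(S,np.c_[.5053+r*np.cos(th),.2158+r*np.sin(th),0*th+z])-[330,200]+.5)*8).astype(np.int32)
cv2.polylines(y,[f(.024,.032)],True,(0,0,255));cv2.polylines(y,[f(.0355,.036)],True,(255,0,0));cv2.imwrite("pics/s5.png",y)
```

```text
scene [(373.99301274147143, 232.74681463214137, 405.5)] top [(175.94909446891825, 244.31913852178167, 340.5)]
0.025 [[372.7 235.8]] [[177.8 244.9]]
0.032 [[373.2 233.3]] [[177.2 244.9]]
0.04 [[373.9 230.4]] [[176.4 244.9]]
0.048 [[374.5 227.4]] [[175.6 244.9]]
```

View pics/s5.png

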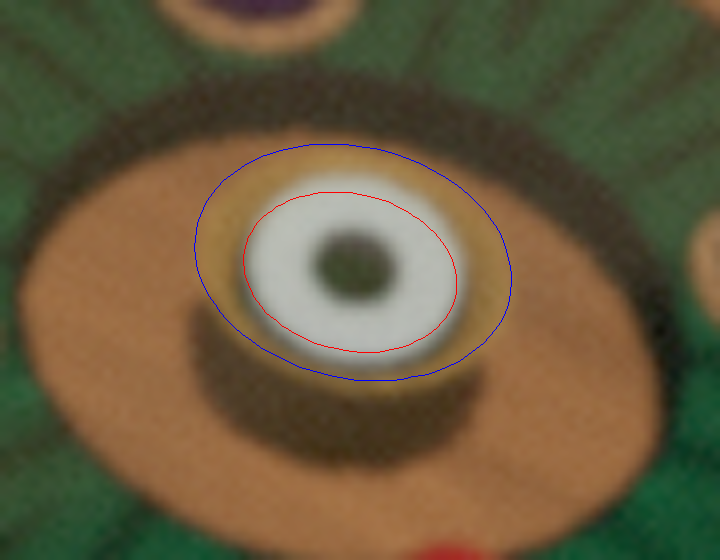

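Measured against the prediction (red), the white ring looks too round (219×198 px instead of 214×160) and its far edge is high. It may be tilted, so I'll look from close above with the wrist camera.

Call:
arm_command(steps=[[[0,0,0],[-1.6,3,-0.5],0.75],[[0,0,0],[-1.8,4,-0.5],0.75],[[0,0,0],[-2,4.2,0],0.75],[[0,0,0],[-2,4.2,0],0.75],[[0,0,0],[-2,4.2,0],0.75],[[0,0,0],[-2,4.2,0],0.75],[[0,0,0],[-2,3.5,0],0.75],[[0,0,0],[0,1.5,0],0.75],[[0,0,0],[0,0,0],0.75],[[0,0,0],[0,0,0],0.75],[[0,0,0],[0,0,0],0.75]])

```text
t: 33.55
tool_pos: [0.5551, 0.2152, 0.1317]
eef_rot: [[-1.0, 0.001, -0.0], [0.001, 1.0, -0.001], [0.0, -0.001, -1.0]]
force: [-0.4, -0.8, -0.5]
grip_width: 0.0639
grip_force: 0.0
```

Run:
```python
from h import *
w=calibration("wrist");im=get_image("wrist");print(state()["tool_pos"])
pr=lambda P:cv2.projectPoints(np.array(P,float),np.array(w["rvec"]),np.array(w["tvec"]),np.array(w["K"]),np.array(w["dist"]))[0][:,0]
c=pr([[.5053,.2158,.03]])[0];print(c)
x,y=int(c[0])-80,max(0,int(c[1])-80);k=5
v=cv2.resize(im[y:y+120+40,x:x+160,::-1],None,fx=3.7,fy=3.7,interpolation=cv2.INTER_CUBIC)
th=np.linspace(0,2*np.pi,90)
for r,z,col in((.024,.032,(0,0,255)),(.01,.032,(0,0,255)),(.0355,.036,(255,0,0))):
    cv2.polylines(v,[((pr(np.c_[.5053+r*np.cos(th),.2158+r*np.sin(th),0*th+z])-[x,y]+.5)*3.7).astype(np.int32)],True,col)
cv2.imwrite("pics/w5.png",v);np.save("w5.npy",im)
```

```text
[0.55530956 0.21524803 0.13185682]
[276.45829247 147.45595308]
```

View pics/w5.png

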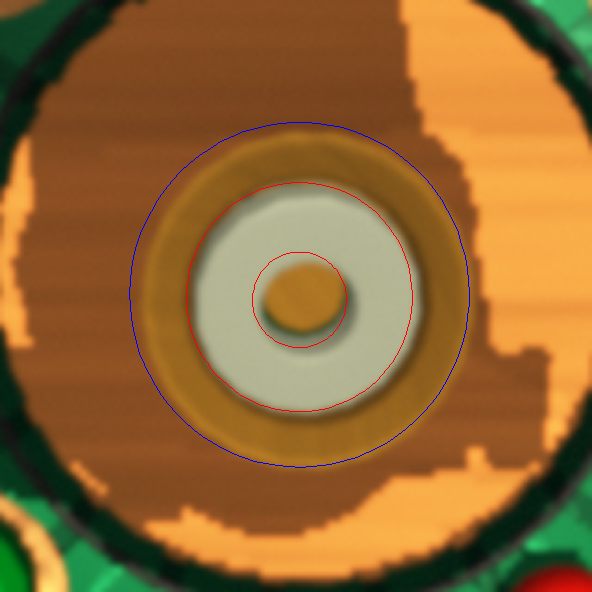

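My final picture shows the white ring (x 190–422, y 192–412) foreshortened along image y. Together with the scene view, that means its robot side (-x) is hung on the cup's flare. I'll shut the fingers and press that side down gently.

Call:
arm_command(steps=[[[0,0,0],[2,0,0],0],[[0,0,0],[2.6,0.1,1],0],[[0,0,0],[1.6,0,2],0],[[0,0,0],[0,0,2],0],[[0,0,0],[0,0,1.5],0],[[0,0,0],[0,0,0.7],0],[[0,0,0],[0,0,0],0],[[0,0,0],[0,0,0],0],[[0,0,0],[0,0,0],0]], newtons=20)

```text
t: 34.5
tool_pos: [0.4942, 0.218, 0.0605]
eef_rot: [[-1.0, 0.0, 0.001], [0.0, 1.0, 0.001], [-0.001, 0.001, -1.0]]
force: [0.6, -0.1, 0.3]
grip_width: -0.0002
grip_force: 0.0
```

Call:
arm_command(steps=[[[0,0,0],[0.1,-0.1,1],0],[[0,0,0],[0,0,0.4],0],[[0,0,0],[0,0,0.2],0],[[0,0,0],[0,0,0.2],0],[[0,0,0],[0,0,0],0]])

```text
t: 35.0
tool_pos: [0.4925, 0.2169, 0.0414]
eef_rot: [[-1.0, -0.0, -0.0], [-0.0, 1.0, -0.0], [0.0, -0.0, -1.0]]
force: [0.1, 0.1, 0.3]
grip_width: 0.0
grip_force: 0.0
```

Call:
arm_command(steps=[[[0,0,0],[0,0,0.15],0],[[0,0,0],[0,0,0.15],0],[[0,0,0],[0,0,0.15],0],[[0,0,0],[0,0,0],0]])

```text
t: 35.4
tool_pos: [0.4925, 0.217, 0.037]
eef_rot: [[-1.0, -0.0, -0.0], [-0.0, 1.0, -0.0], [0.0, -0.0, -1.0]]
force: [0.4, -0.2, -0.4]
grip_width: -0.0001
grip_force: 0.0
```

Call:
arm_command(steps=[[[0,0,0],[0,0,0.15],0],[[0,0,0],[0,0,0.15],0],[[0,0,0],[0,0,0],0],[[0,0,0],[0,0,0],0]])

```text
t: 35.8
tool_pos: [0.4926, 0.217, 0.0341]
eef_rot: [[-1.0, -0.0, -0.0], [-0.0, 1.0, -0.0], [0.0, -0.0, -1.0]]
force: [-0.0, 0.3, 1.2]
grip_width: 0.0003
grip_force: 0.0
```

Call:
arm_command(steps=[[[0,0,0],[0,0,0.1],0],[[0,0,0],[0,0,0.1],0],[[0,0,0],[0,0,0],0],[[0,0,0],[0,0,0],0]])

```text
t: 36.2
tool_pos: [0.4926, 0.217, 0.0322]
eef_rot: [[-1.0, -0.0, 0.0], [-0.0, 1.0, 0.0], [-0.0, 0.0, -1.0]]
force: [-0.2, 0.2, 0.9]
grip_width: 0.0002
grip_force: 0.4
```

Now returning to the same viewpoint to compare numerically.

Call:
arm_command(steps=[[[0,0,0],[0,0,-2],0],[[0,0,0],[0,0,-4],0],[[0,0,0],[-2,0,-3],0],[[0,0,0],[-2.5,-0.2,-1],0],[[0,0,0],[-1.8,0,0],0],[[0,0,0],[0,0,0],0.75],[[0,0,0],[0,0,0],0.75],[[0,0,0],[0,0,0],0.75]])

```text
t: 37.0
tool_pos: [0.5543, 0.215, 0.1315]
eef_rot: [[-1.0, -0.0, -0.002], [-0.0, 1.0, -0.0], [0.002, -0.0, -1.0]]
force: [-0.1, -0.0, 0.5]
grip_width: 0.0432
grip_force: 0.0
```

```bash
cat > fit.py <<'E'
from h import *
from scipy.optimize import least_squares
def contour(im,roi,thr):
    h=cv2.cvtColor(im,cv2.COLOR_RGB2HSV).astype(int);m=((h[...,1]<75)&(h[...,2]>thr)).astype(np.uint8)
    k=np.zeros_like(m);k[roi[1]:roi[3],roi[0]:roi[2]]=1
    cs,hi=cv2.findContours(m*k,cv2.RETR_CCOMP,cv2.CHAIN_APPROX_NONE)
    i=max(range(len(cs)),key=lambda j:cv2.contourArea(cs[j]) if hi[0][j][3]<0 else 0)
    e=cv2.fitEllipse(cs[i]);ho=[cv2.fitEllipse(c) for j,c in enumerate(cs) if hi[0][j][3]==i and len(c)>8]
    return e,ho,cv2.boundingRect(cs[i])
E
python3 - <<'E'
from fit import *
old=np.load("w5.npy");w=calibration("wrist");new=get_image("wrist");np.save("w6.npy",new);print(state()["tool_pos"])
for im in(old,new): print("wrist",contour(im,(230,100,325,195),110))
sc=get_image("scene");print("scene",contour(sc,(340,210,410,265),120))
# predicted flat ellipses
for n,c in(("wrist",w),("scene",calibration("scene"))):
  th=np.linspace(0,2*np.pi,120)
  for tz in(.032,):
    P=np.c_[.506+.024*np.cos(th),.2165+.024*np.sin(th),0*th+tz]
    q=cv2.projectPoints(P,np.array(c["rvec"]),np.array(c["tvec"]),np.array(c["K"]),np.array(c["dist"]))[0].astype(np.float32)
    print("pred",n,cv2.fitEllipse(q))
E
```

```text
[0.55436214 0.21506952 0.13161047]
wrist (((278.1289367675781, 147.38043212890625), (59.43696975708008, 59.86745071411133), 6.407113552093506), [((278.2333679199219, 147.212890625), (21.849884033203125, 26.012475967407227), 78.00698852539062)], (249, 117, 60, 61))
wrist (((277.7618408203125, 148.18360900878906), (57.975975036621094, 59.33971405029297), 175.26039123535156), [((277.92950439453125, 147.93045043945312), (25.573659896850586, 25.800155639648438), 115.7716064453125)], (249, 118, 59, 61))Traceback (most recent call last):
  File "<stdin>", line 4, in <module>
  File "fit.py", line 7, in contour
    i=max(range(len(cs)),key=lambda j:cv2.contourArea(cs[j]) if hi[0][j][3]<0 else 0)
ValueError: max() iterable argument is empty
```

The hole went from 21.8×26.0 px to 25.6×25.8 px, so the ring was tilted and is now flat. Confirming against the prediction and in the scene view.

Run:
```python
from fit import *
sc=get_image("scene")
for thr in(60,80,100):
    try: print("scene",thr,contour(sc,(350,212,400,262),thr))
    except Exception as e: print(e)
for n in("wrist","scene"):
    c=calibration(n);th=np.linspace(0,2*np.pi,120)
    for tz in(.032,.036):
        P=np.c_[.506+.024*np.cos(th),.2165+.024*np.sin(th),0*th+tz]
        print(n,tz,cv2.fitEllipse(cv2.projectPoints(P,np.array(c["rvec"]),np.array(c["tvec"]),np.array(c["K"]),np.array(c["dist"]))[0].astype(np.float32)))
```

```text
scene 60 (((373.22802734375, 235.19020080566406), (20.371234893798828, 27.09396743774414), 103.73789978027344), [((372.869384765625, 235.86070251464844), (3.4078354835510254, 6.202126979827881), 106.36109924316406)], (360, 225, 27, 22))
scene 80 (((373.18829345703125, 235.15916442871094), (20.359970092773438, 26.99353790283203), 103.04035949707031), [((373.4007873535156, 234.98081970214844), (6.855507850646973, 10.065635681152344), 103.86233520507812)], (360, 225, 27, 22))
scene 100 (((373.296630859375, 234.1063995361328), (17.729434967041016, 24.57522201538086), 106.94380950927734), [((373.39788818359375, 234.29798889160156), (10.058756828308105, 13.095434188842773), 95.896240234375)], (361, 225, 25, 19))
wrist 0.032 ((277.5052490234375, 148.17335510253906), (60.8927001953125, 61.741943359375), 2.8722639083862305)
wrist 0.036 ((277.5290222167969, 148.681396484375), (61.88618087768555, 62.71813201904297), 3.029155969619751)
scene 0.032 ((373.43695068359375, 233.9212646484375), (19.54146957397461, 27.049644470214844), 103.07929992675781)
scene 0.036 ((373.76531982421875, 232.47015380859375), (19.551071166992188, 27.14080810546875), 102.99702453613281)
```

The ring is flat at the predicted height: the scene ellipse is 20.4×27.0 px, against a predicted 19.5×27.0. The arm is clear, so I'll hand in.

```bash
python3 -c "
from station import *
print(finish_job())"
```

```text
the job is handed in; nothing more can be done
None
```

I handed the job in at about 37 s with both rings in the cup and the white, green and purple gems on the left, right and bottom pads; the white ring had landed tilted, so I pressed it flat with the closed fingers, but the hand-in returned no verdict.

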